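Open the lift-and-slide hatch and bin the offcut

ROBOT

A 6-joint arm with a two-finger parallel gripper is mounted at the origin on a cart in front of the work surface, level with it; the furniture and walls round the work are solid. World frame = base frame: x ahead of the robot, y to its left, z up, the work surface at z = 0. Lengths are in mm, angles in rad, forces in N, time in s.
With the tool pointing down it reaches from about 400 to 925 mm from the base axis. Payload 12.5 kg.
Tool frame: the origin (TCP) lies on the front face of the gripper's body, between the roots of the fingers; the fingertips stand 78 mm ahead of it and the grasp point (between the pads) lies 59 mm ahead of it (env.nose_length is the distance from the TCP to the fingertips, in mm); z points along the fingers, y is the line along which they close (so a half turn about z gives the same grasp; the last joint's range is limited). The gripper opens to 95 mm and grips with 3 to 60 N. Pads are 20 mm wide; open, the fingers measure 119 mm over their backs; the gripper's body (75 mm by 180 mm) begins 59 mm behind the grasp point.
Start: joints at [1.213, 0.491, 1.559, -0, 1.092, -0.106], TCP at [155.697, 605.307, 292.261] pointing down, gripper open.
Joint ranges: [-3.1, 3.1], [-0.84, 2.19], [0.05, 2.79], [-1.13, 4.28], [0.06, 2.93], [-2.69, 2.69]. Speed limits (rad/s): [2.22, 2.22, 2.79, 3.14, 3.14, 3.14].

INTERFACE

Orientations are given as [roll, pitch, yaw] about the fixed x, y, z axes, in that order (R = Rz(yaw) Ry(pitch) Rx(roll)).
In Python, from cell import env gives the robot as it stands.
- The arm moves only by the tool jog_arm, never from a script. Its argument "motion" is a list of rows, each a list of 7 numbers: the turn, a rotation vector about the tool's x, y, z in degrees, then the shift along the tool's x, y, z in mm, then the finger opening in mm, from 0 to 95.1. In form: [[wx, wy, wz, x, y, z, hand], ...]. A call has 1 to 10 rows; each row shifts and turns the commanded pose from where the row before left it, along the tool's axes as they then stand; what a row does not reach is not made up. A row lasts 1/8 s, in which the tool goes at most 62.5 mm and 10.7 degrees, less where a joint would pass 70% of its speed; a pose out of reach is approached as far as the arm can. A call is refused whole if a number of a shift passes 62.5 or a number of a turn 10.7, either way. A call with a gripper value outside its range is refused whole. The fingers move at their own pace and stop on an object; the grip force is fixed at half the most. Time passes only in rows, so rows that do not move let the fingers close. It gives the time, the measured TCP pose, the force, the opening and the grip force at its end, in the units of the state.
- env.state(): the state, without advancing time (a new reading comes with each control period).
- env.read_camera(name): name is "scene" or "side" or "wrist"; returns a dict with "color" (400x640x3 uint8, red, green, blue), "z_map" (400x640 float32, mm along the optical axis (not along the pixel's ray), 0 where there is no reading), "camera_matrix" (3x3 intrinsics, pixels), "world_to_cam" (4x4, takes a point from world to camera coordinates). Camera axes: x right, y up, looking along -z (the intrinsics and any distortion apply to the point x, -y, -z); pixel columns grow to the right and rows downward; lengths in mm; the calibration is good to about 2 mm. A picture is of the moment at which its call begins.
- env.job_done(): hands the job in; it is judged then, once.
Trained networks look in the newest picture that a camera, given by its name, has taken for a name from the list of things; names that differ only in an ending like _2 or _b are one class to them, and where a whole thing is asked for, a point or a joint stands for the part that bears it (a point fixed in the world has none). Each returns a list of dicts, best first, with "score" (0 to 1); they miss things now and then, are a little off and sometimes report something else, mostly with a low value. They report only what shows in the picture. A call takes as long as a camera call.
- env.recognise(camera, thing): "location" ([column, row] in pixels, amid what is visible of it).
The state is a dict: "t": time; "joints": joint angles; "qvel": joint speeds; "tau": joint torques, N m; "eef_pos": TCP position; "tcp_rot": TCP orientation; "ft_force": force on the tool from outside, world axes, zero at the start; "moment": the same for the moment, N m; "opening": opening from 0.0 (shut) to 1.0 (fully open); "grip_force": force on a finger pad.
Only numpy, scipy, OpenCV 4.12 (cv2) and the standard library are available. Lean on these libraries where they do the work, as an engineer would, in place of code of your own. Each camera call takes 0.05 s, during which the arm holds its last target. There are 200 camera calls.

TASK

Open the sloping plywood bin under its lamp bar: lift the green hatch out of its recessed seat by the black handle and slide it sideways in its channels to the far end, so that it rests there clear of the bay. Then put the loose pine offcut into the open bay, leave the hatch open, and leave the other things where they stand.

Things in the scene. Friction and masses are not known exactly. Their poses are not given: they have to be found in the camera images.
- bin: fixed plywood bin, 130 mm deep (x), 316 wide (y); origin: centre of its underside, on the table; x to its back, y to its left, z up. Its top rises to the back at 30 degrees: outward normal n = (-sin30, 0, cos30) in its frame. Left half: bay under a recessed seat; right half: flat deck. Aluminium C-channels run along y at the low and high edges, 122 mm apart
- bay_mouth (a point): centre of the bay's opening at channel-floor level, bin-frame (0, 76, 97.5) mm; axes as the bin's. Opening 100 mm (up the slope) by 112 mm (y), its ledge (the hatch's seat) 10 mm below the channel floor; bay floor 8 mm above the table. The channel lips stand 21 mm above the channel floor
- deck_middle (a point): where the hatch's underside centre comes to lie when fully open: on the deck, at channel-floor level, bin-frame (0, -76, 97.5) mm; axes as the bin's. The end wall stops the hatch 3 mm further on
- lamp_bar (a point): middle of a dark lamp bar, 24 mm wide, about 20 high, 316 long (y), right above the bin's centre line, bin-frame (0, 0, 240) mm, underside 228 mm above the table, on posts at the back. A vertical gripper over the handle or bay hits it: tilt the tool back toward the robot, about square to the slope (30 degrees)
- hatch: loose green plate 116 mm (x, up the slope) by 134 (y, bin's left) by 8, 0.13 to 0.25 kg, in its seat with 3 mm play; origin: centre of its underside; z: outward normal of the slope. It must rise 10 mm along z before it can slide toward the bin's -y; the channel lips stop it at 19 mm. About 152 mm of sliding is fully open; there it rests on the deck, and the low channel keeps it from slipping down
- hatch_handle (a point): centre of the grip bar of the hatch's black bow handle, 36 mm above the hatch's underside; axes as the hatch's. The bar runs along the hatch's x: 60 mm long, 12 mm wide (y), 14 mm high, with 21 mm free below it down to the plate; take it across its 12 mm width
- offcut: loose brown pine offcut, 44 mm (x) by 70 mm (y) by 32 mm (z), 0.06 kg, lying flat on the table left of the bin; origin: centre of its underside. Beware of the fixed cluster of plywood cells behind it and left of the bin: tall, bulging forward to about x = 0.55 m in the robot frame at 0.2 to 0.4 m height; carry the offcut round in front of it
- sander: bystander: sanding block, cork wrapped in brown abrasive paper, 61 by 100 by 31 mm, loose; origin: centre of its underside
- cell: bystander: small closed many-sided plywood cell, about 68 by 80 by 67 mm, loose; origin: centre of its underside

How it is judged:
By the outcome, as a careful person would: the job done as asked, in the order asked, and still so for the second after the job is handed in, with the robot touching nothing.
It also fails if it takes over 66 s, if anything falls off the work surface, if the arm or the gripper's body presses on something with over 40 N, if the wrist force passes 120 N, or if a joint passes its speed limit or range.

## Working session

There is one attempt and no reset: what is moved stays moved. The work goes in short steps, Python scripts to look and compute and a tool call to move; the robot and the scene stay as the last step left them, time stands still between calls to the robot, and variables do not carry over. Pictures are saved under pics/ and viewed, at most 10 in all, crops included, and the job is handed in when it is done.

Besides the shell and the picture viewer there is one more tool, called after "Emit:" as name(argument=value, ...) on one line, values as JSON. jog_arm: Moves the arm, as the interface text tells. Its arguments: {"type":"object","properties":{"motion":{"type":"array"}},"required":["motion"]}

```bash
mkdir -p pics; ls; cat > h.py <<'E'
import numpy as np, cv2
from cell import env
from scipy.spatial.transform import Rotation as Rn
def cap(n):
    return env.read_camera(n)
def save(d,f): cv2.imwrite('pics/'+f,d['color'][:,:,::-1])
def cloud(d):
    K=np.array(d['camera_matrix']);z=d['z_map'];h,w=z.shape
    u,v=np.meshgrid(np.arange(w),np.arange(h))
    p=np.stack([(u-K[0,2])/K[0,0]*z,-(v-K[1,2])/K[1,1]*z,-z],-1)
    T=np.array(d['world_to_cam']);R=T[:3,:3];t=T[:3,3]
    P=(p-t)@R
    P[z==0]=np.nan
    return P
E
python3 - <<'E'
from h import *
print(env.state())
for c in ['scene','side']:
    d=cap(c);save(d,c+'1.png');P=cloud(d)
    np.savez(c+'1.npz',P=P,c=d['color'])
    for t in ['bin','hatch','hatch_handle','offcut','sander','cell','lamp_bar','bay_mouth']:
        try:
            for r in env.recognise(c,t)[:2]:
                u,v=map(int,np.round(r['location'])); print(c,t,round(r['score'],2),u,v,P[v,u].round(0))
        except Exception as e: print(t,e)
E
```

```text
pics
{'t': 0.0, 'joints': array([ 1.21340182e+00,  4.91532380e-01,  1.55949889e+00,  4.53878757e-06,
        1.09169410e+00, -1.05608555e-01]), 'qvel': array([ 1.43310202e-04, -7.64267791e-05,  4.89680302e-04, -5.78759264e-04,
        1.98292051e-04,  9.28776512e-04]), 'tau': array([-2.89218202e-03, -6.12637353e+01, -2.58177620e+01,  6.91901240e-02,
        4.83259920e-02, -1.25395986e-04]), 'eef_pos': array([155.62783107, 605.12808595, 291.66156087]), 'tcp_rot': array([-3.14046667e+00, -1.23405421e-04,  2.88980454e+00]), 'ft_force': array([-0.44378752,  0.1216646 , -0.56657212]), 'moment': array([-0.01252633, -0.00465093, -0.03427528]), 'grip_force': 0.0, 'opening': 0.9983475039657562}
scene hatch 0.58 372 260 [ 467. -227.   97.]
scene hatch_handle 0.73 376 260 [ 471. -235.  100.]
scene offcut 0.68 283 243 [421.  55.  31.]
scene sander 0.73 234 206 [444. 345.  31.]
scene cell 0.94 252 220 [424. 211.  40.]
scene lamp_bar 0.66 413 284 [ 467. -342.   94.]
scene bay_mouth 0.76 415 286 [ 465. -349.   93.]
side bin 0.77 426 250 [ 468. -336.   94.]
side hatch 0.88 388 231 [ 477. -222.  100.]
side hatch 0.24 424 251 [ 462. -332.   94.]
side offcut 0.75 292 222 [429.  72.  33.]
side sander 0.81 224 193 [433. 355.  31.]
side cell 0.73 253 204 [422. 218.  49.]
side lamp_bar 0.62 425 250 [ 467. -333.   93.]
side bay_mouth 0.9 427 249 [ 472. -337.   95.]
side bay_mouth 0.18 293 223 [430.  69.  30.]
```

View pics/scene1.png

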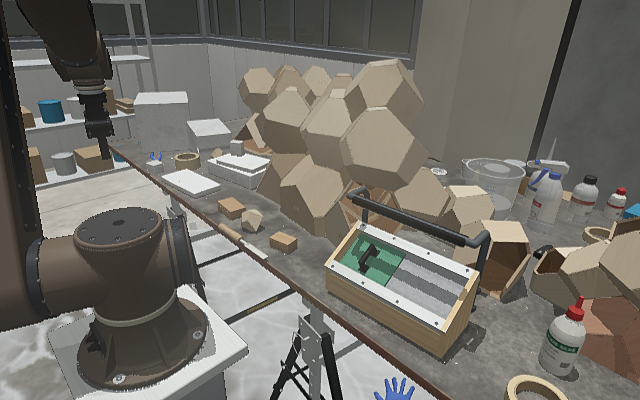

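View pics/side1.png

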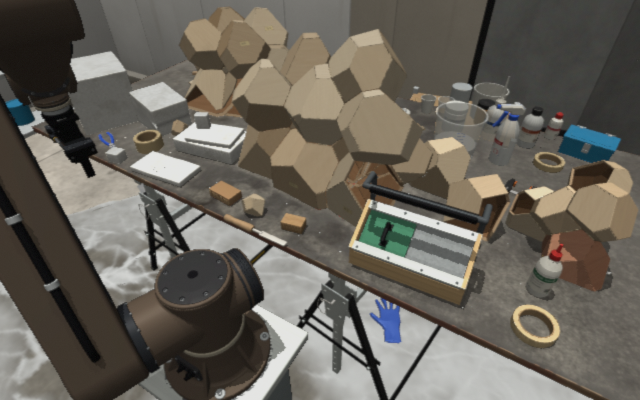

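The scene picture shows the green hatch at (372,262) with its black handle at (367,256), the deck at (425,285), the offcut at (284,242), the cell at (252,220) and the sander at (232,207). The side picture agrees with this: hatch (388,232), offcut (293,222).

```bash
python3 - <<'E'
from h import *
for c,ho in [('scene',(284,242)),('side',(293,222))]:
    f=np.load(c+'1.npz');P=f['P'];C=f['c'].astype(int)
    r,g,b=C[...,0],C[...,1],C[...,2]
    x,y,z=P[...,0],P[...,1],P[...,2]
    box=(x>380)&(x<600)&(y>-480)&(y<-120)
    G=P[box&(g>r+20)&(g>b+5)&(z>40)&(z<150)]
    q=G-G.mean(0)
    n=np.linalg.svd(q)[2][2];n*=np.sign(n[2])
    keep=abs(q@n)<4;G=G[keep];m=G.mean(0);n=np.linalg.svd(G-m)[2][2];n*=np.sign(n[2])
    print(c,'green',len(G),m.round(1),'n',n.round(3),'tilt',np.degrees(np.arccos(n[2])).round(1),'yaw',np.degrees(np.arctan2(-n[1],-n[0])).round(1))
    W=P[box&(r>170)&(g>170)&(b>170)&(z>40)&(z<180)]
    # lips: split low/high
    for lo,hi in [(60,105),(120,170)]:
        L=W[(W[:,2]>lo)&(W[:,2]<hi)]
        if len(L)>20:
            mm=np.median(L,0);L=L[np.linalg.norm((L-mm)[:,[0,2]],axis=1)<60]
            l=cv2.fitLine(L.astype(np.float32),cv2.DIST_HUBER,0,.01,.01).ravel()
            print(' lip',len(L),L.mean(0).round(1),l[:3].round(3),'ymin/max',np.percentile(L[:,1],[1,99]).round(0),'yaw',np.degrees(np.arctan(-l[0]/l[1])).round(2))
    D=P[box&(r<75)&(z>215)&(z<265)]
    if len(D)>20:
        l=cv2.fitLine(D.astype(np.float32),cv2.DIST_HUBER,0,.01,.01).ravel()
        print(' bar',len(D),np.percentile(D,[2,50,98],axis=0).round(0).tolist(),'yaw',np.degrees(np.arctan(-l[0]/l[1])).round(2))
    H=P[box&(r<60)&(g<60)&(z>90)&(z<180)]
    H=H[((H-m)@n>26)&((H-m)@n<45)]
    print(' handle',len(H),np.median(H,0).round(1),((H-m)@n).round(0)[:200:20])
    O=P[(abs(x-425)<70)&(abs(y-62)<70)&(z>26)&(z<45)]
    rc=cv2.minAreaRect(O[:,:2].astype(np.float32));print(' offcut',len(O),rc,np.median(O,0).round(1))
    for (a,bb) in [((440,350),'sander'),((424,214),'cell')]:
        O=P[(abs(x-a[0])<65)&(abs(y-a[1])<65)&(z>15)]; print(bb,np.nanpercentile(O,[2,98],axis=0).round(0).tolist())
E
```

```text
scene green 1629 [ 471.6 -225.1   97.7] n [-0.5   -0.031  0.866] tilt 30.0 yaw 3.5
 lip 1847 [ 418.8 -329.1   84.1] [-0.087  0.996 -0.005] ymin/max [-454. -145.] yaw 5.02
 lip 1103 [ 514.9 -313.7  146.4] [-0.064  0.998 -0.003] ymin/max [-449. -140.] yaw 3.68
 bar 1323 [[451.0, -451.0, 222.0], [463.0, -325.0, 243.0], [539.0, -149.0, 249.0]] yaw 3.83
 handle 163 [ 464.2 -226.2  131.6] [39. 29. 34. 33. 41. 39. 29. 31. 29.]
 offcut 227 ((440.1912841796875, 76.7713623046875), (50.13699722290039, 74.98135375976562), 12.375205039978027) [436.1  73.6  31.1]
sander [[413.0, 315.0, 16.0], [473.0, 413.0, 33.0]]
cell [[361.0, 195.0, 17.0], [461.0, 250.0, 63.0]]
side green 1431 [ 471.8 -222.8   98. ] n [-0.499 -0.032  0.866] tilt 30.0 yaw 3.7
 lip 994 [ 408.6 -309.5   84.9] [-0.063  0.998 -0.   ] ymin/max [-446. -157.] yaw 3.6
 lip 848 [ 517.1 -307.6  147.8] [-0.051  0.999  0.003] ymin/max [-439. -151.] yaw 2.93
 bar 1273 [[453.0, -449.0, 230.0], [466.0, -300.0, 247.0], [593.0, -136.0, 259.0]] yaw 2.77
 handle 118 [ 455.6 -224.   127.8] [29. 41. 30. 32. 33. 34.]
 offcut 254 ((440.1329040527344, 76.6872787475586), (48.110145568847656, 70.60699462890625), 11.751947402954102) [437.3  75.   32.3]
sander [[415.0, 316.0, 16.0], [475.0, 412.0, 36.0]]
cell [[361.0, 188.0, 17.0], [462.0, 266.0, 65.0]]
```

Emit:
jog_arm(motion=[[0, 0, 0, -36.6, -32.4, -3.8, 95], [0, 0, 0, -36.6, -32.4, -3.8, 95], [0, 0, 0, -36.6, -32.4, -3.8, 95], [0, 0, 0, -36.6, -32.4, -3.8, 95], [0, 0, 0, -36.6, -32.4, -3.8, 95], [0, 0, 0, -36.6, -32.4, -3.8, 95], [0, 0, 0, -36.6, -32.4, -3.8, 95], [0, 0, 0, -36.6, -32.4, -3.8, 95], [0, 0, 0, -36.6, -32.4, -3.8, 95], [0, 0, 0, -36.6, -32.4, -3.8, 95]])

```text
t: 2.15
eef_pos: [430.2, 198.9, 330.6]
tcp_rot: [3.141, 0.001, 2.89]
ft_force: [0.3, -0.0, 0.8]
opening: 1.002
grip_force: 0.0
```

```bash
cat >> h.py <<'E'
YAW=np.radians(3.6); RB=Rn.from_euler('z',YAW).as_matrix()
n=RB@[-.5,0,np.sqrt(.75)]; u=RB@[np.sqrt(.75),0,.5]; yb=RB@[0,1.,0]
RT=np.c_[-u,yb,-n]   # tool square to slope
def down(yaw):  # tool down, tool y at world yaw(deg)+90
    a=np.radians(yaw); y=np.array([-np.sin(a),np.cos(a),0]); z=np.array([0,0,-1.]); return np.c_[np.cross(y,z),y,z]
def to(grasp,R,off=59):
    "target grasp point & rotation -> turn and shift in the present tool axes, and shift in target axes"
    s=env.state(); R0=Rn.from_euler('xyz',s['tcp_rot']).as_matrix(); p=np.asarray(grasp)-off*R[:,2]
    d=p-s['eef_pos']
    print('t',round(s['t'],2),'tcp',s['eef_pos'].round(1),'F',s['ft_force'].round(1),'open',round(s['opening']*95.1,1),'grip',round(s['grip_force'],1))
    print('turn',np.degrees(Rn.from_matrix(R0.T@R).as_rotvec()).round(1),'shift now-axes',(R0.T@d).round(1),'shift target-axes',(R.T@d).round(1))
E
python3 -c "
from h import *
h=np.array([454,-226,120.])
to(h+120*n,RT)"
```

```text
t 2.15 tcp [430.2 198.9 330.6] F [ 0.3 -0.   0.8] open 95.3 grip 0.0
turn [ -4.7 -29.7 -17.6] shift now-axes [ -43.8 -433.3   55.4] shift target-axes [ 107.8 -425.5    1.9]
```

Emit:
jog_arm(motion=[[0, 0, 0, -4.4, -43.3, 5.5, 95], [0, 0, 0, -4.4, -43.3, 5.5, 95], [0, 0, 0, -4.4, -43.3, 5.5, 95], [0, 0, 0, -4.4, -43.3, 5.5, 95], [0, 0, 0, -4.4, -43.3, 5.5, 95], [0, 0, 0, -4.4, -43.3, 5.5, 80], [0, 0, 0, -4.4, -43.3, 5.5, 70], [0, 0, 0, -4.4, -43.3, 5.5, 60], [0, 0, 0, -4.4, -43.3, 5.5, 60], [0, 0, 0, -4.4, -43.3, 5.5, 60]])

```text
t: 3.4
eef_pos: [363.8, -231.5, 275.2]
tcp_rot: [-3.141, 0.001, 2.89]
ft_force: [1.0, -0.2, -1.1]
opening: 0.637
grip_force: 0.0
```

Emit:
jog_arm(motion=[[-1.0, -6, -3.5, 0, 0, 0, 60], [-1.0, -6, -3.5, 0, 0, 0, 60], [-1.0, -6, -3.5, 0, 0, 0, 60], [-0.9, -6, -3.5, 0, 0, 0, 60], [-0.8, -5.7, -3.6, 0, 0, 0, 60], [0, 0, 0, 0, 0, 0, 60]])

```text
t: 4.15
eef_pos: [403.0, -197.3, 312.3]
tcp_rot: [-3.114, 0.444, -3.12]
ft_force: [-0.7, -0.3, -0.7]
opening: 0.627
grip_force: 0.0
```

```bash
python3 - <<'E'
from h import *
h=np.array([454,-226,120.])
to(h,RT)
d=cap('wrist');save(d,'w1.png');P=cloud(d);np.savez('w1.npz',P=P,c=d['color'])
for t in ['hatch','hatch_handle']:
    for r in env.recognise('wrist',t)[:2]:
        a,b=map(int,np.round(r['location'])); print(t,round(r['score'],2),a,b,P[b,a].round(0))
C=d['color'].astype(int);r,g,b=C[...,0],C[...,1],C[...,2]
S=(P-h)@np.c_[u,yb,n]   # coords relative to expected handle centre
gm=(g>r+20)&(g>b+5)&(abs(S[...,2]+28)<12)
print('green pct u,y,n',np.percentile(S[gm],[1,50,99],axis=0).round(1).tolist())
hm=(abs(S[...,0])<45)&(abs(S[...,1])<40)&(S[...,2]>-4)&(S[...,2]<25)
print('handle',hm.sum(),np.percentile(S[hm],[2,50,98],axis=0).round(1).tolist())
q=S[hm];l=cv2.fitLine(q[:,:2].astype(np.float32),cv2.DIST_HUBER,0,.01,.01).ravel();print(l, np.percentile(q[:,2],[50,90]))
E
```

```text
t 4.15 tcp [ 403.  -197.3  312.3] F [-0.7 -0.3 -0.7] open 59.7 grip 0.0
turn [-2.6 -4.6 -2. ] shift now-axes [ 41.7 -27.3 137.3] shift target-axes [ 53.6 -31.8 132.1]
hatch 0.81 307 154 [ 447. -214.  122.]
hatch_handle 0.81 307 152 [ 445. -214.  121.]
green pct u,y,n [[-51.8, -57.9, -29.8], [-2.0, 12.2, -28.0], [53.1, 72.7, -26.2]]
handle 950 [[-31.0, 1.8, 0.0], [-4.0, 8.1, 6.3], [24.4, 13.4, 8.2]]
[ 9.9997389e-01 -7.2299116e-03 -3.9297469e+00  8.0885696e+00] [6.28243505 7.46913316]
```

View pics/w1.png

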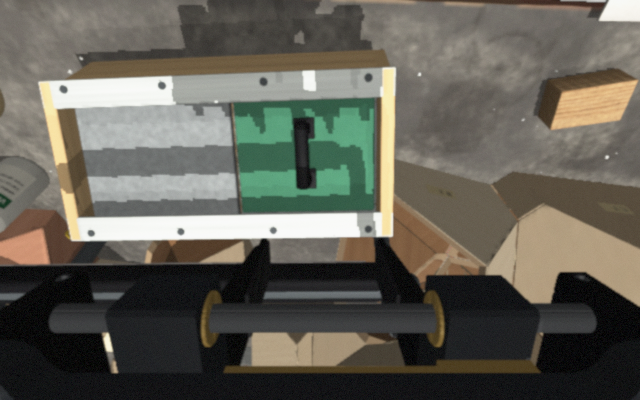

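The wrist view shows the handle at (304,153), with the green hatch from column 235 to 378 and the deck to its left. The offcut is at (590,98). The last turn also shifted the TCP, so I'm checking the joints.

```bash
python3 - <<'E'
from h import *
print(env.state()['joints'].round(3))
h=np.array([451.8,-218.4,119.])
f=np.load('w1.npz');P=f['P'].reshape(-1,3);s=env.state();R0=Rn.from_euler('xyz',s['tcp_rot']).as_matrix()
L=P[(P[:,2]>215)&(P[:,2]<262)&(P[:,0]>430)&(P[:,0]<500)]
if len(L): print('lamp',len(L),np.percentile(L,[2,50,98],axis=0).round(0).tolist())
for k in (0,40,70): to(h+k*n,RT)
E
```

```text
[-0.725  0.13   2.122  0.5    0.599 -2.685]
lamp 9543 [[438.0, -404.0, 229.0], [460.0, -233.0, 244.0], [476.0, -167.0, 250.0]]
t 4.3 tcp [ 402.2 -198.1  310.9] F [-0.9 -0.2  0. ] open 59.9 grip 0.0
turn [-2.6 -4.8 -2.2] shift now-axes [ 42.2 -19.2 136.3] shift target-axes [ 54.1 -23.4 131.3]
t 4.3 tcp [ 402.2 -198.1  310.9] F [-0.9 -0.2  0. ] open 59.9 grip 0.0
turn [-2.6 -4.8 -2.2] shift now-axes [ 45.5 -21.   96.5] shift target-axes [ 54.1 -23.4  91.3]
t 4.3 tcp [ 402.2 -198.1  310.9] F [-0.9 -0.2  0. ] open 59.9 grip 0.0
turn [-2.6 -4.8 -2.2] shift now-axes [ 47.9 -22.4  66.6] shift target-axes [ 54.1 -23.4  61.3]
```

Emit:
jog_arm(motion=[[0, 0, 10, 0, 0, -20, 40], [0, 0, 10, 0, 0, -30, 30], [0, 0, 10, 0, 0, -20, 30], [0, 0, 10, 0, 0, 0, 30], [0, 0, 10, 0, 0, 0, 30], [0, 0, 10, 0, 0, 0, 30], [0, 0, 10, 0, 0, 0, 30], [0, 0, 10, 0, 0, 0, 30], [0, 0, 10, 0, 0, 0, 30], [0, 0, 10, 0, 0, 0, 30]])

```text
t: 5.55
eef_pos: [372.2, -197.3, 373.9]
tcp_rot: [2.704, -0.055, 1.415]
ft_force: [0.1, 0.5, -0.4]
opening: 0.319
grip_force: 0.0
```

Emit:
jog_arm(motion=[[0, 0, 10, 0, 0, 0, 40], [0, 0, 10, 0, 0, 0, 40], [0, 0, 10, 0, 0, 0, 40], [0, 0, 10, 0, 0, 0, 50], [0, 0, 10, 0, 0, 0, 60], [0, 0, 10, 0, 0, 0, 60], [0, 0, 10, 0, 0, 0, 60], [0, 0, 0, 0, 0, 0, 60]])

```text
t: 6.55
eef_pos: [372.3, -197.2, 374.0]
tcp_rot: [3.035, -0.429, 0.212]
ft_force: [-0.6, 0.3, -0.3]
opening: 0.635
grip_force: 0.0
```

```bash
cat >> h.py <<'E'
RT=np.c_[u,-yb,-n]
E
python3 - <<'E'
from h import *
print(env.state()['joints'].round(3))
h=np.array([451.8,-218.4,119.])
for k in (0,100): to(h+k*n,RT)
E
```

```text
[-7.810e-01  2.000e-03  2.066e+00  4.210e-01  7.840e-01  3.450e-01]
t 6.55 tcp [ 372.3 -197.2  374. ] F [-0.6  0.3 -0.3] open 60.4 grip 0.0
turn [2.2 5.  7.9] shift now-axes [-44.7  11.3 206.1] shift target-axes [-59.9  26.2 200.9]
t 6.55 tcp [ 372.3 -197.2  374. ] F [-0.6  0.3 -0.3] open 60.4 grip 0.0
turn [2.2 5.  7.9] shift now-axes [-53.6  14.5 106.6] shift target-axes [-59.9  26.2 100.9]
```

Emit:
jog_arm(motion=[[1.1, 2.5, 4, 0, 0, 0, 60], [1.1, 2.5, 3.9, 0, 0, 0, 60], [0, 0, 0, -30, 13, 0, 60], [0, 0, 0, -30, 13, 20, 60], [0, 0, 0, 0, 0, 40, 60], [0, 0, 0, 0, 0, 40, 60], [0, 0, 0, 0, 0, 0, 60]])

```text
t: 7.42
eef_pos: [372.4, -222.4, 256.0]
tcp_rot: [-3.138, -0.522, 0.064]
ft_force: [-0.1, 0.2, -0.4]
opening: 0.633
grip_force: 0.0
```

```bash
python3 - <<'E'
from h import *
print(env.state()['joints'].round(3))
h=np.array([451.8,-218.4,119.])
to(h,RT)
d=cap('wrist');save(d,'w2.png');P=cloud(d);C=d['color'].astype(int);r,g,b=C[...,0],C[...,1],C[...,2]
S=(P-h)@np.c_[u,yb,n]
gm=(g>r+20)&(g>b+5)&(abs(S[...,2]+28)<12)
print('green pct u,y,n',np.percentile(S[gm],[1,50,99],axis=0).round(1).tolist())
hm=(abs(S[...,0])<45)&(abs(S[...,1])<25)&(S[...,2]>-1)&(S[...,2]<15)&(r<80)
print('handle',hm.sum(),np.percentile(S[hm],[2,50,98],axis=0).round(1).tolist())
E
```

```text
[-0.878  0.216  2.24   0.896  0.546 -0.123]
t 7.42 tcp [ 372.4 -222.4  256. ] F [-0.1  0.2 -0.4] open 60.2 grip 0.0
turn [-0.2  0.1  0.1] shift now-axes [ 0.5  1.4 99.4] shift target-axes [ 0.4  1.  99.4]
green pct u,y,n [[-57.0, -65.9, -29.8], [-3.1, 1.1, -28.1], [39.9, 64.8, -26.3]]
handle 1055 [[-27.9, -6.4, 2.4], [1.6, -0.6, 6.2], [28.0, 5.1, 8.0]]
```

Emit:
jog_arm(motion=[[0, 0, 0, -3, 1.6, 20, 60], [0, 0, 0, 0, 0, 20, 60], [0, 0, 0, 0, 0, 20, 60], [0, 0, 0, 0, 0, 20, 60], [0, 0, 0, 0, 0, 14, 60], [0, 0, 0, 0, 0, 5, 60], [0, 0, 0, 0, 0, 0, 60]])

```text
t: 8.35
eef_pos: [419.4, -221.6, 171.6]
tcp_rot: [3.141, -0.526, 0.063]
ft_force: [-0.1, -0.2, 0.5]
opening: 0.63
grip_force: 0.0
```

Emit:
jog_arm(motion=[[0, 0, 0, 0, 0, 0, 25], [0, 0, 0, 0, 0, 0, 14], [0, 0, 0, 0, 0, 0, 0], [0, 0, 0, 0, 0, 0, 0], [0, 0, 0, 0, 0, 0, 0], [0, 0, 0, 0, 0, 0, 0]])

```text
t: 9.1
eef_pos: [419.4, -221.4, 170.8]
tcp_rot: [-3.141, -0.525, 0.062]
ft_force: [0.7, 0.1, 0.5]
opening: 0.119
grip_force: 30.0
```

Emit:
jog_arm(motion=[[0, 0, 0, 0, 0, -3, 0], [0, 0, 0, 0, 0, -4, 0], [0, 0, 0, 0, 0, -4, 0], [0, 0, 0, 0, 0, -3, 0], [0, 0, 0, 0, 0, 0, 0]])

```text
t: 9.72
eef_pos: [412.3, -221.8, 183.2]
tcp_rot: [-3.141, -0.525, 0.062]
ft_force: [-0.5, 0.5, -0.1]
opening: 0.123
grip_force: 30.0
```

```bash
python3 - <<'E'
from h import *
h=np.array([451.8,-218.4,119.])
to(h+14*n-152*yb,RT)
d=cap('wrist');save(d,'w3.png')
E
```

```text
t 9.72 tcp [ 412.3 -221.8  183.2] F [-0.5  0.5 -0.1] open 11.7 grip 30.0
turn [ 0.  -0.1 -0. ] shift now-axes [  2.3 151.1   2.4] shift target-axes [  2.2 151.1   2.4]
```

View pics/w3.png

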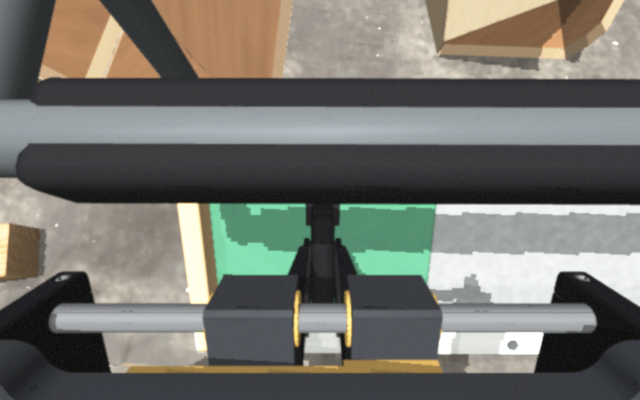

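The hatch spans columns 205–435 and the fingers hold the handle at (322,250). The dark lamp bar crosses above it at rows 80–200. I'll start sliding gently and watch the force.

Emit:
jog_arm(motion=[[0, 0, 0, 0, 3, 0, 0], [0, 0, 0, 0, 4, 0, 0], [0, 0, 0, 0, 5, 0, 0], [0, 0, 0, 0, 8, 0, 0], [0, 0, 0, 0, 0, 0, 0]])

```text
t: 10.4
eef_pos: [413.7, -242.6, 182.8]
tcp_rot: [-3.142, -0.525, 0.062]
ft_force: [0.4, -0.2, -0.7]
opening: 0.123
grip_force: 30.0
```

Free sliding: 21 mm with no side force. I'll continue with about 130 mm.

Emit:
jog_arm(motion=[[0, 0, 0, 0, 12, 0, 0], [0, 0, 0, 0, 15, 0, 0], [0, 0, 0, 0, 15, 0, 0], [0, 0, 0, 0, 15, 0, 0], [0, 0, 0, 0, 15, 0, 0], [0, 0, 0, 0, 15, 0, 0], [0, 0, 0, 0, 15, 0, 0], [0, 0, 0, 0, 14, 0, 0], [0, 0, 0, 0, 10, 0, 0], [0, 0, 0, 0, 0, 0, 0]])

```text
t: 11.65
eef_pos: [421.5, -368.1, 182.7]
tcp_rot: [-3.141, -0.525, 0.062]
ft_force: [0.3, -0.1, -2.0]
opening: 0.126
grip_force: 30.0
```

```bash
python3 - <<'E'
from h import *
h=np.array([451.8,-218.4,119.])
to(h+10*n-152*yb,RT); print(env.state()['joints'].round(3))
d=cap('scene');save(d,'s2.png')
cv2.imwrite('pics/s2c.png',cv2.resize(d['color'][200:360,300:500,::-1],None,fx=3,fy=3))
E
```

```text
t 11.65 tcp [ 421.5 -368.1  182.7] F [ 0.3 -0.1 -2. ] open 12.0 grip 30.0
turn [ 0.  -0.1 -0.1] shift now-axes [2.5 4.5 6. ] shift target-axes [2.5 4.5 6. ]
[-0.99   0.508  2.009  0.96   0.56  -0.297]
```

View pics/s2c.png

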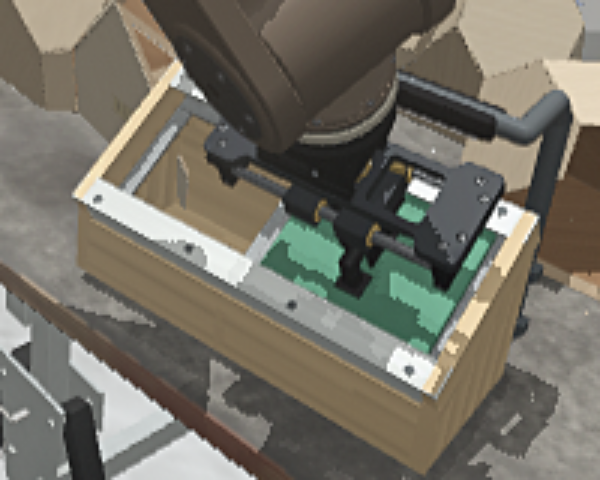

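The hatch now lies over the right half and the bay is open on the left (crop, about (190,190)). Next: 5 mm more sideways, then lower it 4 mm onto the deck.

Emit:
jog_arm(motion=[[0, 0, 0, 0, 2.5, 0, 0], [0, 0, 0, 0, 2, 0, 0], [0, 0, 0, 0, 0, 1.5, 0], [0, 0, 0, 0, 0, 1.5, 0], [0, 0, 0, 0, 0, 1, 0], [0, 0, 0, 0, 0, 0, 0]])

```text
t: 12.45
eef_pos: [423.6, -371.7, 179.7]
tcp_rot: [-3.141, -0.525, 0.062]
ft_force: [-5.6, 1.5, 4.8]
opening: 0.119
grip_force: 30.0
```

Emit:
jog_arm(motion=[[0, 0, 0, 0, 0, -0.5, 25], [0, 0, 0, 0, 0, 0, 40], [0, 0, 0, 0, 0, 0, 40], [0, 0, 0, 0, 0, -15, 40], [0, 0, 0, 0, 0, -30, 40], [0, 0, 0, 0, 0, -40, 40], [0, 0, 0, 0, 0, -40, 60], [0, 0, 0, -20, 0, -30, 80], [0, 0, 0, 0, 0, 0, 95]])

```text
t: 13.58
eef_pos: [327.2, -378.2, 305.8]
tcp_rot: [3.139, -0.525, 0.061]
ft_force: [-0.3, 0.2, -0.7]
opening: 0.681
grip_force: 0.0
```

```bash
python3 - <<'E'
from h import *
h=np.array([451.8,-218.4,119.]);hd=h+10*n-152*yb
d=cap('wrist');P=cloud(d);C=d['color'].astype(int);r,g,b=C[...,0],C[...,1],C[...,2]
S=(P-hd)@np.c_[u,yb,n]
gm=(g>r+20)&(g>b+5)&(abs(S[...,2]+28)<14)
print('green',np.percentile(S[gm],[1,50,99],axis=0).round(1).tolist())
hm=(abs(S[...,0])<45)&(abs(S[...,1])<30)&(S[...,2]>-1)&(S[...,2]<15)&(r<80)
print('handle',hm.sum(),np.percentile(S[hm],[2,50,98],axis=0).round(1).tolist())
print(env.state()['joints'].round(3))
o=np.array([440,76.7,16.])
for y in (12,192): to(o+[0,0,200],down(y))
E
```

```text
green [[-52.2, -63.8, -29.6], [3.1, 2.4, -27.7], [51.0, 66.9, -25.8]]
handle 737 [[-28.8, -4.2, 3.3], [0.7, 1.5, 6.7], [27.0, 6.5, 8.4]]
[-1.177  0.258  1.99   0.692  0.836 -0.127]
t 13.62 tcp [ 328.  -378.1  305. ] F [-1.3  0.  -0.7] open 68.5 grip 0.0
turn [-44.6  -3.4 165.9] shift now-axes [ 105.8 -447.2   95.3] shift target-axes [-204.1  421.6   30. ]
t 13.62 tcp [ 328.  -378.1  305. ] F [-1.3  0.  -0.7] open 68.5 grip 0.0
turn [  2.3 -30.   -8.3] shift now-axes [ 105.8 -447.2   95.3] shift target-axes [ 204.1 -421.6   30. ]
```

Hatch opened about 150 mm and resting flush on the deck. Now for the offcut.

Emit:
jog_arm(motion=[[0.6, -7.5, -2.1, 0, 0, 0, 95], [0.6, -7.5, -2.1, 0, 0, 0, 95], [0.6, -7.5, -2.1, 0, 0, 0, 95], [0.5, -7.5, -2.0, 0, 0, 0, 95], [0, 0, 0, 0, 0, 0, 95]])

```text
t: 14.25
eef_pos: [330.1, -377.4, 303.4]
tcp_rot: [-3.14, -0.001, 0.213]
ft_force: [0.1, -0.3, -0.5]
opening: 1.002
grip_force: 0.0
```

Emit:
jog_arm(motion=[[0, 0, 0, 20.4, -42.2, 2, 95], [0, 0, 0, 20.4, -42.2, 2, 95], [0, 0, 0, 20.4, -42.2, 2, 95], [0, 0, 0, 20.4, -42.2, 2, 95], [0, 0, 0, 20.4, -42.2, 2, 95], [0, 0, 0, 20.4, -42.2, 2, 95], [0, 0, 0, 20.4, -42.2, 2, 95], [0, 0, 0, 20.4, -42.2, 2, 95], [0, 0, 0, 20.4, -42.2, 2, 95], [0, 0, 0, 20.4, -42.2, 2, 95]])

```text
t: 15.5
eef_pos: [439.8, 79.3, 284.3]
tcp_rot: [-3.137, -0.002, 0.21]
ft_force: [1.2, -0.4, -0.4]
opening: 1.0
grip_force: 0.0
```

```bash
python3 - <<'E'
from h import *
print(env.state()['joints'].round(3))
d=cap('wrist');save(d,'w4.png');P=cloud(d);x,y,z=P[...,0],P[...,1],P[...,2]
m=((abs(x-440)<70)&(abs(y-77)<70)&(z>25)&(z<42)).astype(np.uint8)
k,lab,st,ce=cv2.connectedComponentsWithStats(m);i=1+np.argmax(st[1:,4]);O=P[lab==i]
rc=cv2.minAreaRect(O[:,:2].astype(np.float32));print(len(O),rc,np.median(O,0).round(1))
to([*rc[0],16],down(192))
E
```

```text
[0.028 0.248 1.986 0.006 0.906 1.386]
2622 ((439.69757080078125, 79.5718994140625), (45.1366081237793, 70.07430267333984), 11.417390823364258) [440.8  79.8  31.7]
t 15.55 tcp [440.5  82.6 284.2] F [-0.5  1.2 -0.3] open 95.0 grip 0.0
turn [-0.3 -0.2  0.1] shift now-axes [ -2.1   3.9 209.1] shift target-axes [ -1.5   2.8 209.2]
```

View pics/w4.png

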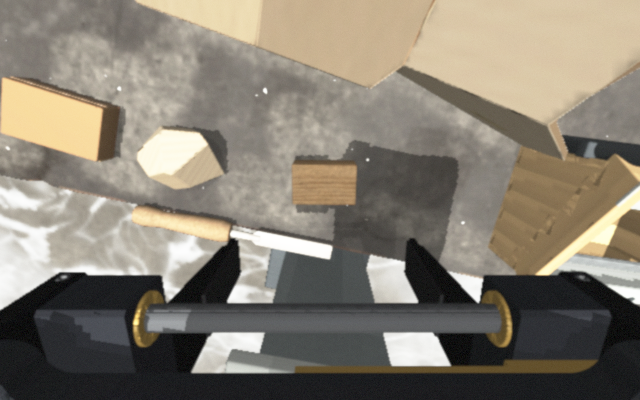

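The wrist view shows the offcut at (325,182), the cell at (182,157), the sander at (60,115), and a chisel clear of the finger paths. I'll descend in two steps.

Emit:
jog_arm(motion=[[0, 0, 0, -1.5, 2.8, 30, 95], [0, 0, 0, 0, 0, 40, 95], [0, 0, 0, 0, 0, 40, 95], [0, 0, 0, 0, 0, 40, 95], [0, 0, 0, 0, 0, 0, 95], [0, 0, 0, 0, 0, 0, 95]])

```text
t: 16.3
eef_pos: [439.2, 74.6, 135.5]
tcp_rot: [-3.14, -0.002, 0.21]
ft_force: [-0.8, 0.1, -0.7]
opening: 1.0
grip_force: 0.0
```

```bash
python3 -c "
from h import *
to([439.7,79.0,23],down(191.7))"
```

```text
t 16.3 tcp [439.2  74.6 135.5] F [-0.8  0.1 -0.7] open 95.1 grip 0.0
turn [-0.1 -0.1  0.3] shift now-axes [ 1.3 -4.1 53.5] shift target-axes [ 1.4 -4.2 53.5]
```

Emit:
jog_arm(motion=[[0, 0, 0, 1, -3, 20, 95], [0, 0, 0, 0, 0, 20, 95], [0, 0, 0, 0, 0, 10, 95], [0, 0, 0, 0, 0, 3.5, 95], [0, 0, 0, 0, 0, 0, 80], [0, 0, 0, 0, 0, 0, 72], [0, 0, 0, 0, 0, 0, 60], [0, 0, 0, 0, 0, 0, 60], [0, 0, 0, 0, 0, 0, 60]])

```text
t: 17.42
eef_pos: [439.4, 77.9, 81.4]
tcp_rot: [-3.14, -0.001, 0.211]
ft_force: [-0.5, -0.8, 6.0]
opening: 0.731
grip_force: 30.0
```

Emit:
jog_arm(motion=[[0, 0, 0, 0, 0, -10, 60], [0, 0, 0, 0, 0, -30, 60], [0, 0, 0, 0, 0, -40, 60], [0, 0, 0, 0, 0, -40, 60], [0, 0, 0, 0, 0, -40, 60], [0, 0, 0, 0, 0, -40, 60], [0, 0, 0, 0, 0, -10, 60], [0, 0, 0, 0, 0, 0, 60]])

```text
t: 18.42
eef_pos: [438.9, 77.6, 291.1]
tcp_rot: [-3.14, -0.001, 0.211]
ft_force: [-0.1, -0.3, -0.6]
opening: 0.732
grip_force: 30.0
```

```bash
python3 - <<'E'
from h import *
M=np.array([464.8,-217.6,96.5]); T=M-12*u+130*n
print('tcp target',T+59*n); to(T,RT); print(env.state()['joints'].round(2))
E
```

```text
tcp target [ 360.11467616 -224.18624232  254.17880132]
t 18.43 tcp [438.9  77.6 291.1] F [-0.1 -0.3 -0.6] open 69.6 grip 30.0
turn [-2.3 29.9  8.3] shift now-axes [-140.4  278.6   36.5] shift target-axes [-103.   296.3  -16.8]
[0.03 0.24 1.98 0.   0.92 1.38]
```

Emit:
jog_arm(motion=[[0, 0, 0, -14, 27.9, 1, 60], [0, 0, 0, -14, 27.9, 1, 60], [0, 0, 0, -14, 27.9, 1, 60], [0, 0, 0, -14, 27.9, 1, 60], [0, 0, 0, -14, 27.9, 1, 60], [0, 0, 0, -14, 27.9, 1, 60], [0, 0, 0, -14, 27.9, 1, 60], [0, 0, 0, -14, 27.9, 1, 60], [0, 0, 0, -14, 27.9, 1, 60], [0, 0, 0, -14, 27.9, 1, 60]])

```text
t: 19.68
eef_pos: [360.1, -225.2, 279.0]
tcp_rot: [-3.138, 0.001, 0.211]
ft_force: [0.8, 0.3, -0.5]
opening: 0.735
grip_force: 30.0
```

Emit:
jog_arm(motion=[[-0.5, 6, 1.7, 0, 0, 0, 60], [-0.5, 6, 1.7, 0, 0, 0, 60], [-0.5, 6, 1.7, 0, 0, 0, 60], [-0.4, 6, 1.6, 0, 0, 0, 60], [-0.4, 5.9, 1.6, 0, 0, 0, 60], [0, 0, 0, 0, 0, 0, 60], [0, 0, 0, 0, 0, 0, 60]])

```text
t: 20.55
eef_pos: [360.7, -224.6, 280.0]
tcp_rot: [-3.141, -0.52, 0.063]
ft_force: [0.5, 1.1, -1.1]
opening: 0.736
grip_force: 30.0
```

```bash
python3 - <<'E'
from h import *
M=np.array([464.8,-217.6,96.5]); T=M-12*u
to(T,RT); print(env.state()['joints'].round(2))
d=cap('wrist');save(d,'w5.png');P=cloud(d)
S=(P-M)@np.c_[u,yb,n]
# bay extents: points well below the mouth plane, ledge height scan along y at u~-10
for uu in (-30,0,25):
    m=(abs(S[...,0]-uu)<4)&(abs(S[...,1])<85)&(S[...,2]>-100)&(S[...,2]<40)
    q=S[m]; o=np.argsort(q[:,1]); q=q[o]
    print(uu,[(int(a),int(np.median(q[abs(q[:,1]-a)<2][:,2]))) for a in range(-80,81,4) if (abs(q[:,1]-a)<2).sum()>2])
E
```

```text
t 20.55 tcp [ 360.7 -224.6  280. ] F [ 0.5  1.1 -1.1] open 70.0 grip 30.0
turn [-0.   0.2  0. ] shift now-axes [-12.9  -0.3 152.1] shift target-axes [-13.4  -0.4 152.1]
[-0.91  0.16  2.22  0.8   0.61 -0.04]
-30 [(-80, 0), (-76, 0), (-72, 0), (-68, -9), (-64, -9), (-60, -53), (-56, -85), (-52, -85), (-48, -85), (-44, -85), (-40, -85), (-36, -85), (-32, -84), (-28, -85), (-24, -85), (-20, -85), (-16, -85), (-12, -84), (-8, -84), (-4, -85), (0, -84), (4, -84), (8, -85), (12, -85), (16, -85), (20, -85), (24, -84), (28, -85), (32, -85), (36, -84), (40, -84), (44, -85), (48, -85), (52, -84), (56, -84), (60, -84), (64, -83), (68, 0), (72, 20), (76, 20), (80, 20)]
0 [(-80, 0), (-76, 0), (-72, 0), (-68, -9), (-64, -10), (-60, -42), (-56, -11), (-28, -99), (-20, -99), (20, -99), (24, -99), (52, -99), (56, -10), (60, -10), (64, -10), (68, 1), (72, 20), (76, 20), (80, 20)]
25 [(-80, 0), (-76, 0), (-72, 0), (-68, -9), (-64, -9), (-60, -36), (-56, -67), (-52, -73), (-48, -72), (-44, -74), (-40, -73), (-36, -73), (-32, -73), (-28, -74), (-24, -73), (-20, -73), (-16, -73), (-12, -73), (-8, -74), (-4, -73), (0, -73), (4, -74), (8, -73), (12, -74), (16, -73), (20, -74), (24, -74), (28, -74), (32, -74), (36, -74), (40, -74), (44, -75), (48, -74), (52, -74), (56, -13), (60, -10), (64, -10), (68, 3), (72, 20), (76, 20), (80, 20)]
```

View pics/w5.png

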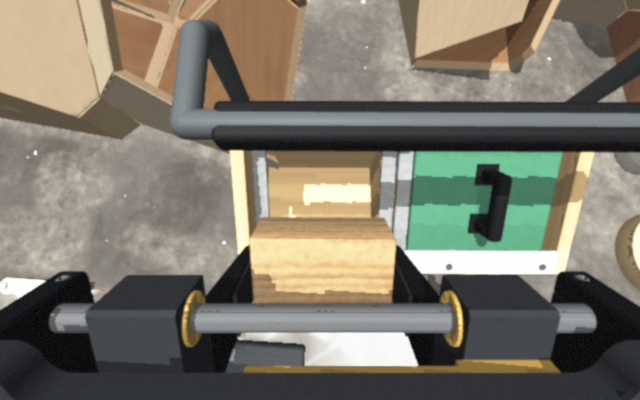

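The bay is open at (320,190), the offcut is held at (322,260), and the hatch rests at (490,195). The measured bay edges are within 2 mm of the estimate, so I'm lowering now.

Emit:
jog_arm(motion=[[0, 0, 0, -13, 1, 0, 60], [0, 0, 0, 0, 0, 30, 60], [0, 0, 0, 0, 0, 40, 60], [0, 0, 0, 0, 0, 30, 60], [0, 0, 0, 0, 0, 20, 60], [0, 0, 0, 0, 0, 12, 60], [0, 0, 0, 0, 0, 0, 60]])

```text
t: 21.48
eef_pos: [416.0, -221.7, 159.0]
tcp_rot: [-3.141, -0.522, 0.064]
ft_force: [0.6, 0.8, -0.9]
opening: 0.733
grip_force: 30.0
```

```bash
python3 - <<'E'
from h import *
M=np.array([464.8,-217.6,96.5]); T=M-12*u-1.5*yb-27*n
to(T,RT)
E
```

```text
t 21.48 tcp [ 416.  -221.7  159. ] F [ 0.6  0.8 -0.9] open 69.7 grip 30.0
turn [-0.1  0.1  0.1] shift now-axes [-0.8  0.6 46.7] shift target-axes [-0.9  0.5 46.7]
```

Emit:
jog_arm(motion=[[0, 0, 0, -1, 0.5, 10, 60], [0, 0, 0, 0, 0, 10, 60], [0, 0, 0, 0, 0, 10, 60], [0, 0, 0, 0, 0, 10, 60], [0, 0, 0, 0, 0, 6.5, 60], [0, 0, 0, 0, 0, 0, 60]])

```text
t: 22.22
eef_pos: [438.0, -221.2, 119.1]
tcp_rot: [3.141, -0.523, 0.064]
ft_force: [-0.5, 0.5, -0.4]
opening: 0.735
grip_force: 30.0
```

Emit:
jog_arm(motion=[[0, 0, 0, 0, 0, 0, 74], [0, 0, 0, 0, 0, 0, 77], [0, 0, 0, 0, 0, 0, 77], [0, 0, 0, 0, 0, 0, 77], [0, 0, 0, 0, 0, -10, 77], [0, 0, 0, 0, 0, -25, 77], [0, 0, 0, 0, 0, -40, 77], [0, 0, 0, 0, 0, -40, 77], [0, 0, 0, 0, 0, -40, 77], [0, 0, 0, -15, 0, -30, 77]])

```text
t: 23.48
eef_pos: [332.0, -227.8, 273.3]
tcp_rot: [3.139, -0.524, 0.065]
ft_force: [-0.8, -0.5, -0.0]
opening: 0.807
grip_force: 0.0
```

```bash
python3 - <<'E'
from h import *
print(env.state()['ft_force'].round(1),env.state()['opening'])
d=cap('wrist');save(d,'w6.png')
E
```

```text
[-0.8 -0.5 -0. ] 0.8074838728158175
```

View pics/w6.png

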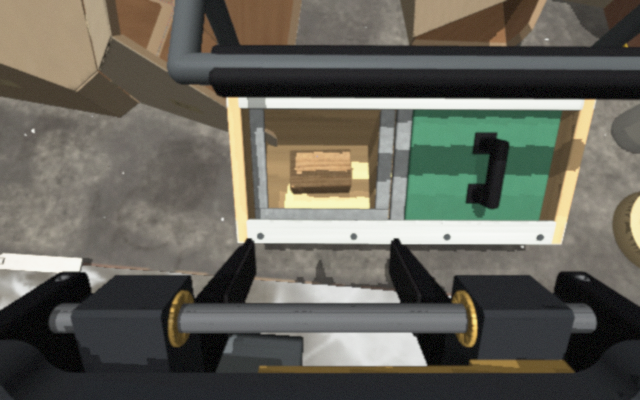

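The offcut lies in the bay at (322,172). The hatch is on the deck at (485,165), clear of the bay, and the gripper touches nothing.

Emit:
jog_arm(motion=[[0, 0, 0, 0, 0, 0, 77], [0, 0, 0, 0, 0, 0, 77], [0, 0, 0, 0, 0, 0, 77], [0, 0, 0, 0, 0, 0, 77]])

```text
t: 24.02
eef_pos: [332.9, -227.7, 271.3]
tcp_rot: [-3.141, -0.523, 0.063]
ft_force: [-1.0, -0.0, 0.4]
opening: 0.806
grip_force: 0.0
```

```bash
python3 -c "
from cell import env
print(env.job_done())"
```

```text
the job is handed in; nothing more can be done
None
```

I handed the job in at about 24 s: the hatch is open, resting on the deck about 150 mm along and clear of the bay, the offcut is in the bay, and I did not touch the sander or the cell; no verdict came back.

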